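# Fill the block heater's bed

### The job

Slide the block that is already in the heater's railed bed up against the tall end stop, then add, of the two blocks parked on the deck, the longest that still fits in the bed with it. Close the row flush, with no gap between the blocks or at the stop, by pressing the added block against the other with about 10 to 20 N (never over 60 N) for half a second. Leave the unused block and everything else where it is.

Things in the scene. Friction and masses are not known exactly. Their poses are not given: they have to be found in the camera images.
- heater: Block heater, fixed: white case 250 (x) by 310 mm (y); its flat top, the deck, is 60 mm up. Origin under its centre, x away from the robot, within 20 degrees. The bed is a strip of the deck on the robot's right: 150 mm along x, centred on x = 0, y = -95, 46 wide between steel rails 8 thick, 7 high. Blocks are parked along x around y = 0 and y = +95.
- bed_stop (a point): Point on the face of the tall end stop (far end of the bed; 30 mm high, 62 wide, 12 thick), on the bed's centre line at floor height (level with the deck). Axes as the heater's; the bed runs from here 150 mm to -x.
- bed_lip (a point): Point on the inner face of the lip (7 mm high, 8 thick) that closes the bed's near end, on the centre line at floor height.
- block_50: Plain aluminium heating block, 40 mm wide (its y), 48 mm high, with dark wells drawn in its flat top. Origin at the centre of its underside, x along its length, z up. 50 mm long, 0.19 kg. Any one of the three blocks may be the one in the bed at the start.
- block_70: Plain aluminium heating block, 40 mm wide (its y), 48 mm high, with dark wells drawn in its flat top. Origin at the centre of its underside, x along its length, z up. 70 mm long, 0.27 kg.
- block_90: Plain aluminium heating block, 40 mm wide (its y), 48 mm high, with dark wells drawn in its flat top. Origin at the centre of its underside, x along its length, z up. 90 mm long, 0.35 kg.
- cap_a: loose orange screw cap, 22 mm across, 10 high, on the heater's deck near its far edge; origin at its underside
- cap_b: second such cap beside it
- rack: orange rack with tubes, 80 x 170 mm, 92 high, standing to the left of the heater; origin under its centre
- reagent: bottle, 52 mm across, 110 high, standing to the right of the heater; origin under its centre
- beaker: glass beaker, 60 mm across, 75 high, to the right of the heater; origin under its centre
- tipbox: box of pipette tips, 85 x 120 mm, 60 high, to the right of the heater; origin under its centre
- marker: black marker pen 125 mm long, 14 thick, lying on the bench; origin on its underside, at mid-length
Not all that is in view belongs to the job. Leave any blue look-alike of the block_50 alone. What is shaped like the block_70 but green is not meant.

How it is judged:
By the outcome, as a careful person would: the job done as asked, in the order asked, and still so for the second after the job is handed in, with the robot touching nothing.
It also fails if it takes over 56 s, if anything falls off the work surface, if the arm or the gripper's body presses on something with over 40 N, if the wrist force passes 120 N, or if a joint passes its speed limit or range.

### The arm

A 6-joint arm with a two-finger parallel gripper is mounted at the origin on the work surface. World frame = base frame: x ahead of the robot, y to its left, z up, the work surface at z = 0. Lengths are in m, angles in rad, forces in N, time in s.
With the tool pointing down it reaches from about 0.325 to 0.925 m from the base axis. Payload 3.1 kg.
Tool frame: the origin (TCP) lies at the centre of the arm's flange, where the gripper is bolted on; the fingertips stand 173 mm ahead of it and the grasp point (between the pads) lies 155 mm ahead of it; z points along the fingers, y is the line along which they close (so a half turn about z gives the same grasp; the last joint's range is limited). The gripper opens to 85 mm and grips with 20 to 120 N. Pads are 22 mm wide; open, the fingers measure 114 mm over their backs; the gripper's body (76 mm by 85 mm) begins 54 mm behind the grasp point. The pads swing forward as they close: fully open they stand 13 mm farther back than shut.
Start: joints at [-0.112, 0.217, 1.613, -0, 1.311, -0.112], TCP at [0.625, 0, 0.405] pointing down, gripper open.
Joint ranges: [-2.75, 2.75], [-0.78, 2.1], [0.31, 2.55], [-1.13, 4.27], [0.13, 2.63], [-2.58, 2.58]. Speed limits (rad/s): [2.79, 2.79, 3.14, 3.14, 3.14, 3.14].

### API

Orientations are given as a 3x3 rotation matrix whose columns are the frame's x, y, z axes.
In Python, from bench import arm, cams gives the robot as it stands.
- The arm moves only by the shell command python3 -m creep 'ROWS'. ROWS is JSON, a list of rows, each an object of numbers: "tx", "ty", "tz": the shift along the tool's x, y, z in m; "ax", "ay", "az": the turn, a rotation vector about the tool's x, y, z in degrees; "jaw": the opening, from 0 (shut) to 1 (fully open). A call has 1 to 5 rows; each row shifts and turns the commanded pose from where the row before left it, along the tool's axes as they then stand; what a row does not reach is not made up. A row lasts 1/10 s, in which the tool goes at most 50 mm and 8.59 degrees, less where a joint would pass 70% of its speed; a pose out of reach is approached as far as the arm can. A call is refused whole if a number of a shift passes 0.05 or a number of a turn 8.59, either way. A call with a gripper value outside its range is refused whole. The fingers move at their own pace and stop on an object; the grip force is fixed at half the most. Time passes only in rows, so rows that do not move let the fingers close. It gives the time, the measured TCP pose, the force, the opening and the grip force at its end, in the units of the state.
- arm.read_state(): the state, without advancing time (a new reading comes with each control period).
- cams.capture(name): name is "scene" or "side" or "wrist"; returns the picture (400x640x3 uint8, red, green, blue); there is no depth.
- cams.camera_model(name): a dict with "intrinsics" (3x3 intrinsics, pixels), "rvec" (rotation vector, rad) and "tvec" (3), from world to camera coordinates, as OpenCV has them; the wrist camera has in their place "T_tool_cam" (4x4, takes a point from camera to tool coordinates, whose origin is the TCP and whose axes are the flange's). Camera axes: x right, y down, z forward; pixel columns grow to the right and rows downward; lengths in m; the calibration is good to about 2 mm. A picture is of the moment at which its call begins: read the wrist's pose just before it. camera_model takes no time and is no camera call.
- arm.finish_job(): hands the job in; it is judged then, once.
The state is a dict: "time_s": time; "qpos": joint angles; "dq": joint speeds; "joint_efforts": joint torques, N m; "tcp_pos": TCP position; "eef_rot": TCP orientation; "force": force on the tool from outside, world axes, zero at the start; "torque": the same for the moment, N m; "opening": finger opening in m; "gripper_force": force on a finger pad.
Only numpy, scipy, OpenCV 4.12 (cv2) and the standard library are available. Lean on these libraries where they do the work, as an engineer would, in place of code of your own. Each camera call takes 0.05 s, during which the arm holds its last target. There are 200 camera calls.

## Working session

There is one attempt and no reset: what is moved stays moved. The work goes in short steps, Python scripts to look and compute and a shell command to move; the robot and the scene stay as the last step left them, time stands still between calls to the robot, and variables do not carry over. Pictures are saved under pics/ and viewed, at most 10 in all, crops included, and the job is handed in when it is done.

```bash
mkdir -p pics; ls
python3 - <<'E'
from bench import arm,cams
import cv2,numpy as np
s=arm.read_state();print(s)
for n in("scene","side","wrist"):
    im=cams.capture(n);cv2.imwrite(f"pics/{n}0.png",im[:,:,::-1]);m=cams.camera_model(n)
    print(n,m)
    if 'rvec' in m:
        R=cv2.Rodrigues(np.array(m['rvec']))[0];print(-R.T@np.array(m['tvec']).ravel())
E
```

```text
pics
{'time_s': 0.0, 'qpos': array([-1.12183654e-01,  2.17783461e-01,  1.61494654e+00,  8.97283177e-06,
        1.31131192e+00, -1.12215700e-01]), 'dq': array([ 0.00019444, -0.00039095,  0.00054205, -0.00068595, -0.00181861,
       -0.00091825]), 'joint_efforts': array([-2.90135131e-04, -3.96841800e+01, -3.03850436e+01, -2.80225659e-04,
        9.87685227e-03,  9.68610237e-06]), 'tcp_pos': array([6.24593945e-01, 7.92838137e-05, 4.03343112e-01]), 'eef_rot': array([[-2.93881131e-05,  9.99997040e-01, -2.43289736e-03],
       [ 9.99999960e-01,  3.00762472e-05,  2.82809375e-04],
       [ 2.82881710e-04, -2.43288895e-03, -9.99997001e-01]]), 'force': array([ 0.49444077,  0.72435942, -0.49134397]), 'torque': array([-0.01287009,  0.07171791,  0.02974746]), 'gripper_force': 0.0, 'opening': 0.0853863477109995}
scene {'intrinsics': array([[454.95837478,   0.        , 322.12833099],
       [  0.        , 454.95837478, 195.72713525],
       [  0.        ,   0.        ,   1.        ]]), 'rvec': array([ 1.00889291,  2.27758525, -1.20787283]), 'tvec': array([ 0.38906378, -0.18601858,  1.32057898])}
[
[... 190 characters left out ...]
,   1.        ]]), 'rvec': array([ 2.2822502 , -0.77484287,  0.29693234]), 'tvec': array([-0.42502798,  0.32698679,  1.13723894])}
[ 0.01700373 -0.69033051  1.05073128]
wrist {'intrinsics': array([[311.84753722,   0.        , 322.27630384],
       [  0.        , 311.84753722, 203.204998  ],
       [  0.        ,   0.        ,   1.        ]]), 'T_tool_cam': array([[ 5.97524149e-04, -9.57687276e-01, -2.87810223e-01,
         7.28356007e-02],
       [ 9.99999496e-01,  8.04571330e-04, -6.01104009e-04,
        -2.82305999e-04],
       [ 8.07233514e-04, -2.87809718e-01,  9.57687274e-01,
         3.09847398e-02],
       [ 0.00000000e+00,  0.00000000e+00,  0.00000000e+00,
         1.00000000e+00]])}
```

View pics/side0.png

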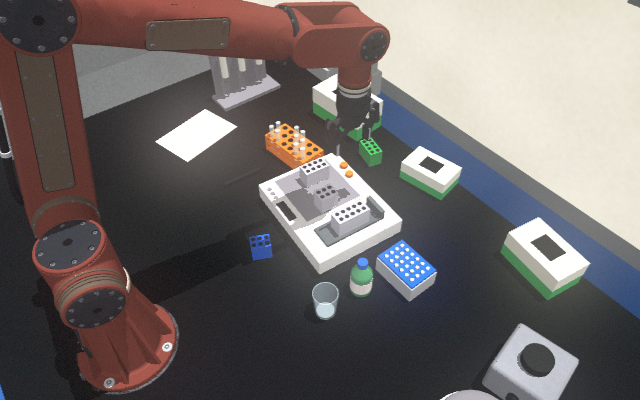

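View pics/wrist0.png

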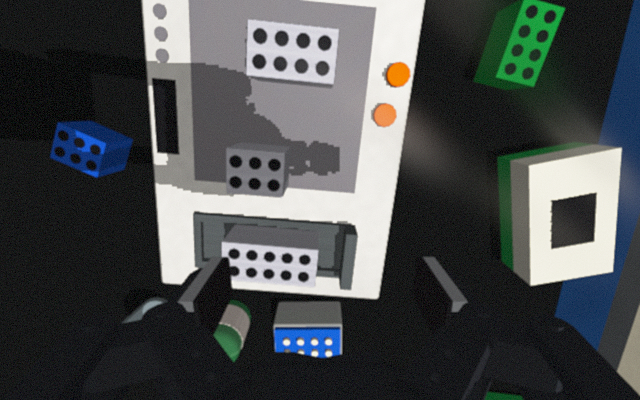

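View pics/scene0.png

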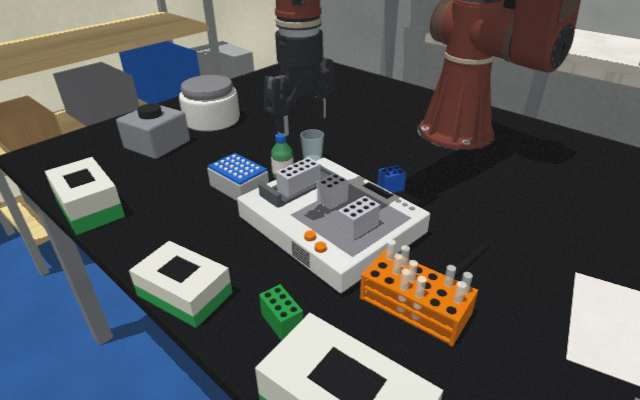

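The side view shows three plain blocks on the heater: one in the bed around (350,213), one around (325,190) and one around (314,167). The wrist view shows their tops more clearly:
- Bed block with 2x5 wells around (270,265).
- Deck block with 2x3 wells around (257,172), in the robot's shadow.
- Deck block with 2x4 wells around (292,52).
- Blue look-alike at (90,148) and green one at (525,40), both off the heater and not meant.

I'll measure lengths next.

```bash
cat > h.py <<'E'
import cv2,numpy as np
from bench import arm,cams
def cam(name,s=None):
    m=cams.camera_model(name)
    if name=="wrist":
        s=s or arm.read_state();T=np.eye(4);T[:3,:3]=s['eef_rot'];T[:3,3]=s['tcp_pos'];T=T@m['T_tool_cam'];return m['intrinsics'],T[:3,:3],T[:3,3]
    R=cv2.Rodrigues(np.array(m['rvec']))[0];return m['intrinsics'],R.T,-R.T@np.array(m['tvec']).ravel()
def ray(c,px,z):
    K,R,o=c;p=np.atleast_2d(px).astype(float)
    d=(R@np.linalg.inv(K)@np.c_[p,np.ones(len(p))].T).T
    return o+d*((z-o[2])/d[:,2])[:,None]
E
python3 - <<'E'
from h import *
im=cv2.imread("pics/wrist0.png");c=cam("wrist")
g=cv2.cvtColor(im,cv2.COLOR_BGR2GRAY)
big=cv2.resize(im[0:310,140:440],None,fx=2.6,fy=1.93,interpolation=cv2.INTER_CUBIC)
big=cv2.resize(im[130:300,150:400],None,fx=3.2,fy=3.2,interpolation=cv2.INTER_CUBIC);cv2.imwrite("pics/crop0.png",big)
for nm,(x0,y0,x1,y1) in dict(bed=(222,246,322,284),mid=(226,146,290,195),far=(248,20,340,82)).items():
    r=g[y0:y1,x0:x1];_,t=cv2.threshold(r,60,255,cv2.THRESH_BINARY_INV)
    n,l,st,ce=cv2.connectedComponentsWithStats(t)
    k=[i for i in range(1,n) if 30<st[i,4]<200]
    p=ce[k]+[x0,y0];W=ray(c,p,.108)
    m=W[:,:2].mean(0);(cc,wh,a)=cv2.minAreaRect(W[:,:2].astype(np.float32)*1000)
    u,s,v=np.linalg.svd(W[:,:2]-m);print(nm,len(k),"centre",m.round(4),"yaw",np.degrees(np.arctan(v[0,1]/v[0,0])).round(2),"wellspan",np.round(wh,1))
print("case edge ",ray(c,[[162,283],[380,298],[143,0],[425,0]],.06).round(4))
E
```

```text
bed 9 centre [ 0.5769 -0.0669] yaw -10.52 wellspan [18.3 66. ]
mid 6 centre [0.5652 0.0204] yaw -5.06 wellspan [18.1 33. ]
far 6 centre [0.5943 0.1192] yaw 9.14 wellspan [18.2 49.6]
case edge  [[ 0.4416 -0.1159  0.06  ]
 [ 0.6901 -0.1348  0.06  ]
 [ 0.4663  0.1648  0.06  ]
 [ 0.7133  0.1648  0.06  ]]
```

View pics/crop0.png

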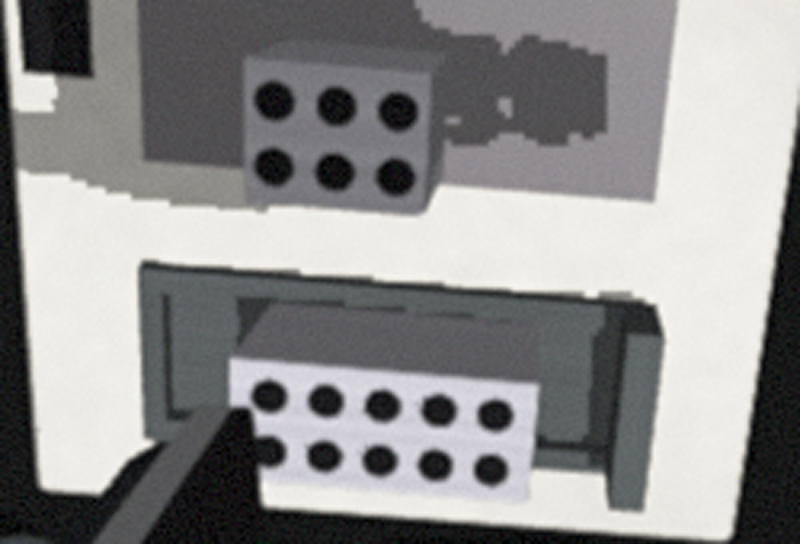

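The enlarged crop shows three well columns on the middle block, crop (245–435, 55–210), and five on the bed block, crop (230–538, 355–500). The stop face is at crop x≈610 and the lip at x≈167. Well spans are 66, 33 and 49.6 mm for five, three and four columns. So the bed holds block_90, the middle block is block_50 and the far one is block_70. 90+70 exceeds 150 but 90+50=140 fits, so I add block_50. Now I'll pin down the heater frame and bed block and check them against the other views.

Run:
```python
from h import *
c=cam("wrist")
def crop(p):return np.array(p)/3.2+[150,130]
def fit(p,nm):
    W=ray(c,p,.108)[:,:2];n=len(W)//2;d=W[[n-1,-1]]-W[[0,n]];d=d.mean(0);print(nm,W.mean(0).round(4),"yaw",np.degrees(np.arctan2(d[1],d[0])).round(2))
fit(crop([(269,397),(326,401),(382,406),(440,411),(497,415),(268,452),(323,457),(379,461),(435,466),(490,469)]),"bed")
fit(crop([(274,101),(336,106),(398,111),(274,166),(335,171),(396,177)]),"mid")
print("bed block top edges",ray(c,crop([(230,358),(538,383)]),.108).round(4))
print("mid top edges",ray(c,crop([(245,57),(432,72),(245,200),(427,212)]),.108).round(4))
print("inner lip",ray(c,crop([(167,295),(167,415)]),.06).round(4),"rail top-left/right",ray(c,crop([(143,262),(658,305)]),.067).round(4),"stop top",ray(c,crop([(627,335),(612,508)]),.09).round(4))
# far lying wells across views: side & scene wells
for n,boxes in dict(side=[(332,198,370,232),(314,182,338,200)],scene=[(272,154,324,190),(316,172,350,202)]).items():
    im=cv2.imread(f"pics/{n}0.png");g=cv2.cvtColor(im,cv2.COLOR_BGR2GRAY);cc=cam(n)
    for nm,(x0,y0,x1,y1),th in zip(("bed","mid"),boxes,(90,55)):
        t=((g[y0:y1,x0:x1]<th)*255).astype(np.uint8);k,l,st,ce=cv2.connectedComponentsWithStats(t)
        W=ray(cc,ce[1:]+[x0,y0],.108)[:,:2];print(n,nm,[(int(a),*w.round(3)) for a,w in zip(st[1:,4],W)])
```

```text
bed [ 0.5735 -0.068 ] yaw -4.84
mid [0.5656 0.0201] yaw -4.91
bed block top edges [[ 0.5312 -0.0439  0.108 ]
 [ 0.6199 -0.0516  0.108 ]]
mid top edges [[ 5.431e-01  4.200e-02  1.080e-01]
 [ 5.921e-01  3.810e-02  1.080e-01]
 [ 5.397e-01  3.100e-03  1.080e-01]
 [ 5.895e-01 -2.000e-04  1.080e-01]]
inner lip [[ 0.4954 -0.0423  0.06  ]
 [ 0.4905 -0.0865  0.06  ]] rail top-left/right [[ 0.4918 -0.0284  0.067 ]
 [ 0.6584 -0.043   0.067 ]] stop top [[ 0.6467 -0.044   0.09  ]
 [ 0.6433 -0.104   0.09  ]]
side bed []
side mid []
scene bed [(122, np.float64(0.551), np.float64(-0.105)), (10, np.float64(0.505), np.float64(-0.065)), (1, np.float64(0.584), np.float64(-0.136)), (1, np.float64(0.579), np.float64(-0.125)), (1, np.float64(0.578), np.float64(-0.117)), (6, np.float64(0.541), np.float64(-0.074)), (4, np.float64(0.558), np.float64(-0.075)), (7, np.float64(0.543), np.float64(-0.056)), (8, np.float64(0.574), np.float64(-0.077)), (3, np.float64(0.559), np.float64(-0.058)), (9, np.float64(0.548), np.float64(-0.026)), (7, np.float64(0.591), np.float64(-0.079)), (6, np.float64(0.575), np.float64(-0.06)), (6, np.float64(0.608), np.float64(-0.081)), (7, np.float64(0.592), np.float64(-0.061)), (22, np.float64(0.635), np.float64(-0.08)), (8, np.float64(0.609), np.float64(-0.062)), (9, np.float64(0.583), np.float64(0.007)), (1, np.float64(0.6), np.float64(0.001)), (6, np.float64(0.661), np.float64(-0.045)), (1, np.float64(0.616), np.float64(-0.001)), (15, np.float64(0.612), np.float64(0.009))]
scene mid [(7, np.float64(0.548), np.float64(0.011)), (7, np.float64(0.565), np.float64(0.01)), (8, np.float64(0.551), np.float64(0.03)), (7, np.float64(0.581), np.float64(0.008)), (8, np.float64(0.568), np.float64(0.029)), (8, np.float64(0.584), np.float64(0.027))]
```

```bash
cat >> h.py <<'E'
YAW=np.radians(-4.85);U=np.array([np.cos(YAW),np.sin(YAW),0]);V=np.array([-U[1],U[0],0])
def to(p):
    s=arm.read_state();R=s['eef_rot'];Rt=np.c_[-U,-V*-1*-1,[0,0,-1]]
    Rt=np.c_[-U,np.cross([0,0,-1],-U),[0,0,-1]]
    rv=cv2.Rodrigues(R.T@Rt)[0].ravel()
    print("t",round(s['time_s'],2),"pos",s['tcp_pos'].round(4),"delta tool mm",(R.T@(np.array(p)-s['tcp_pos'])*1000).round(1),"turn deg",np.degrees(rv).round(2),"F",s['force'].round(1),"along",(s['force']@U).round(1),"open",round(s['opening'],4))
E
python3 -m creep '[{"az":-8.5,"jaw":0},{"az":-8.5,"jaw":0},{"az":-8.5,"jaw":0},{"az":-8.5,"jaw":0},{"az":-8.5,"jaw":0}]'
python3 -m creep '[{"az":-8.5,"jaw":0},{"az":-8.5,"jaw":0},{"az":-8.5,"jaw":0},{"az":-8.5,"jaw":0},{"az":-8.5,"jaw":0}]'
python3 -c "
from h import *
to([.5028,-.0621,.255])"
```

```text
t 0.15 pos [6.247e-01 1.000e-04 4.036e-01] delta tool mm [ -62.2 -121.6  148.8] turn deg [-8.000e-02 -9.000e-02 -8.515e+01] F [0.6 0.2 0.1] along 0.6 open 0.0857schema error: expected keys tx, ty, tz, ax, ay, az, jaw
schema error: expected keys tx, ty, tz, ax, ay, az, jaw
```

```bash
python3 -m creep '[{"tx":0,"ty":0,"tz":0,"ax":0,"ay":0,"az":-8.5,"jaw":0},{"tx":0,"ty":0,"tz":0,"ax":0,"ay":0,"az":-8.5,"jaw":0},{"tx":0,"ty":0,"tz":0,"ax":0,"ay":0,"az":-8.5,"jaw":0},{"tx":0,"ty":0,"tz":0,"ax":0,"ay":0,"az":-8.5,"jaw":0},{"tx":0,"ty":0,"tz":0,"ax":0,"ay":0,"az":-8.5,"jaw":0}]'
python3 -m creep '[{"tx":0,"ty":0,"tz":0,"ax":0,"ay":0,"az":-8.5,"jaw":0},{"tx":0,"ty":0,"tz":0,"ax":0,"ay":0,"az":-8.5,"jaw":0},{"tx":0,"ty":0,"tz":0,"ax":0,"ay":0,"az":-8.5,"jaw":0},{"tx":0,"ty":0,"tz":0,"ax":0,"ay":0,"az":-8.5,"jaw":0},{"tx":0,"ty":0,"tz":0,"ax":0,"ay":0,"az":-8.5,"jaw":0}]'
python3 -c "
from h import *
to([.5028,-.0621,.255])"
```

```text
time_s: 0.65
tcp_pos: [0.6248, 0.0001, 0.4041]
eef_rot: [[-0.68, 0.733, -0.001], [0.733, 0.68, 0.0], [0.001, -0.001, -1.0]]
force: [-0.8, 0.6, 0.4]
opening: 0.0122
gripper_force: 0.0
time_s: 1.15
tcp_pos: [0.6248, 0.0, 0.4041]
eef_rot: [[-0.997, 0.081, -0.001], [0.081, 0.997, 0.0], [0.001, 0.0, -1.0]]
force: [0.6, 0.7, 0.1]
opening: 0.0001
gripper_force: 0.0
t 1.15 pos [0.6248 0.     0.4041] delta tool mm [116.4 -71.8 149.2] turn deg [ 0.   -0.06  0.2 ] F [0.6 0.7 0.1] along 0.6 open 0.0001
```

```bash
python3 -m creep '[{"tx":0.039,"ty":-0.024,"tz":0,"ax":0,"ay":0,"az":0.1,"jaw":0},{"tx":0.039,"ty":-0.024,"tz":0,"ax":0,"ay":0,"az":0.1,"jaw":0},{"tx":0.038,"ty":-0.024,"tz":0.01,"ax":0,"ay":0,"az":0,"jaw":0},{"tx":0,"ty":0,"tz":0.04,"ax":0,"ay":0,"az":0,"jaw":0},{"tx":0,"ty":0,"tz":0.04,"ax":0,"ay":0,"az":0,"jaw":0}]'
python3 -m creep '[{"tx":0,"ty":0,"tz":0.03,"ax":0,"ay":0,"az":0,"jaw":0},{"tx":0,"ty":0,"tz":0.02,"ax":0,"ay":0,"az":0,"jaw":0},{"tx":0,"ty":0,"tz":0,"ax":0,"ay":0,"az":0,"jaw":0},{"tx":0,"ty":0,"tz":0,"ax":0,"ay":0,"az":0,"jaw":0}]'
python3 -c "
from h import *
to([.5028,-.0621,.255])
a=cams.capture('side')[:,:,::-1];b=cams.capture('wrist')[:,:,::-1]
cv2.imwrite('pics/s1.png',cv2.resize(np.hstack([a[120:320,240:440],b[100:300,220:420]]),None,fx=2,fy=2))"
```

```text
time_s: 1.65
tcp_pos: [0.5025, -0.0621, 0.3155]
eef_rot: [[-0.996, 0.092, 0.005], [0.092, 0.996, -0.001], [-0.005, -0.001, -1.0]]
force: [1.0, -0.5, -0.1]
opening: 0.0001
gripper_force: 0.0
time_s: 2.05
tcp_pos: [0.503, -0.0614, 0.2646]
eef_rot: [[-0.996, 0.091, -0.001], [0.091, 0.996, 0.0], [0.001, 0.0, -1.0]]
force: [0.6, 0.1, -0.1]
opening: 0.0002
gripper_force: 0.0
t 2.05 pos [ 0.503  -0.0614  0.2646] delta tool mm [ 0.2 -0.7  9.6] turn deg [ 0.01 -0.05 -0.35] F [ 0.6  0.1 -0.1] along 0.6 open 0.0002
```

View pics/s1.png

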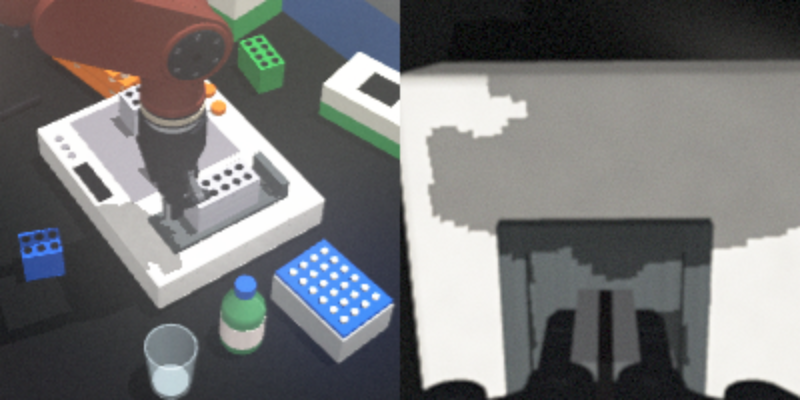

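The fingers (left half, around (185,215)) stand in the bed behind the block. In the wrist half they're centred between the rails at (605,320). Next I lower a little and push.

```bash
python3 -m creep '[{"tx":0,"ty":-0.0007,"tz":0.008,"ax":0,"ay":0,"az":-0.3,"jaw":0},{"tx":-0.005,"ty":0,"tz":0,"ax":0,"ay":0,"az":0,"jaw":0},{"tx":-0.005,"ty":0,"tz":0,"ax":0,"ay":0,"az":0,"jaw":0},{"tx":-0.004,"ty":0,"tz":0,"ax":0,"ay":0,"az":0,"jaw":0},{"tx":-0.003,"ty":0,"tz":0,"ax":0,"ay":0,"az":0,"jaw":0}]'
python3 -m creep '[{"tx":-0.003,"ty":0,"tz":0,"ax":0,"ay":0,"az":0,"jaw":0},{"tx":-0.003,"ty":0,"tz":0,"ax":0,"ay":0,"az":0,"jaw":0},{"tx":-0.003,"ty":0,"tz":0,"ax":0,"ay":0,"az":0,"jaw":0},{"tx":-0.003,"ty":0,"tz":0,"ax":0,"ay":0,"az":0,"jaw":0},{"tx":-0.003,"ty":0,"tz":0,"ax":0,"ay":0,"az":0,"jaw":0}]'
python3 -c "
from h import *
to([.5426,-.0655,.256])"
```

```text
time_s: 2.65
tcp_pos: [0.5196, -0.0635, 0.2568]
eef_rot: [[-0.996, 0.085, -0.004], [0.085, 0.996, 0.0], [0.004, -0.0, -1.0]]
force: [-6.2, 0.2, 5.1]
opening: -0.0
gripper_force: 3.0
time_s: 3.15
tcp_pos: [0.534, -0.0646, 0.2565]
eef_rot: [[-0.996, 0.085, -0.005], [0.085, 0.996, 0.001], [0.005, 0.0, -1.0]]
force: [-5.4, -0.3, 4.2]
opening: 0.0001
gripper_force: 2.9
t 3.15 pos [ 0.534  -0.0646  0.2565] delta tool mm [-8.6 -0.1  0.5] turn deg [ 0.02 -0.3  -0.03] F [-5.4 -0.3  4.2] along -5.3 open 0.0001
```

```bash
python3 -m creep '[{"tx":-0.002,"ty":0,"tz":0,"ax":0,"ay":0,"az":0,"jaw":0},{"tx":-0.002,"ty":0,"tz":0,"ax":0,"ay":0,"az":0,"jaw":0},{"tx":-0.002,"ty":0,"tz":0,"ax":0,"ay":0,"az":0,"jaw":0}]'
python3 -m creep '[{"tx":-0.001,"ty":0,"tz":0,"ax":0,"ay":0,"az":0,"jaw":0},{"tx":-0.001,"ty":0,"tz":0,"ax":0,"ay":0,"az":0,"jaw":0}]'
python3 -m creep '[{"tx":-0.001,"ty":0,"tz":0,"ax":0,"ay":0,"az":0,"jaw":0}]'
python3 -m creep '[{"tx":-0.001,"ty":0,"tz":0,"ax":0,"ay":0,"az":0,"jaw":0}]'
python3 -c "
from h import *
to([.5426,-.0655,.256])"
```

```text
time_s: 3.45
tcp_pos: [0.5401, -0.0651, 0.2565]
eef_rot: [[-0.996, 0.085, -0.005], [0.085, 0.996, 0.001], [0.005, 0.0, -1.0]]
force: [-4.4, 0.3, 4.6]
opening: -0.0001
gripper_force: 2.9
time_s: 3.65
tcp_pos: [0.5422, -0.0653, 0.2565]
eef_rot: [[-0.996, 0.085, -0.004], [0.085, 0.996, 0.001], [0.004, 0.0, -1.0]]
force: [-5.0, 0.7, 4.4]
opening: -0.0002
gripper_force: 2.8
time_s: 3.75
tcp_pos: [0.5432, -0.0654, 0.2565]
eef_rot: [[-0.996, 0.085, -0.004], [0.085, 0.996, 0.001], [0.004, 0.0, -1.0]]
force: [-5.4, 0.8, 4.7]
opening: -0.0004
gripper_force: 2.8
time_s: 3.85
tcp_pos: [0.5441, -0.0655, 0.2565]
eef_rot: [[-0.996, 0.085, -0.004], [0.085, 0.996, 0.001], [0.004, 0.0, -1.0]]
force: [-8.3, 0.3, 5.8]
opening: 0.0001
gripper_force: 4.5
t 3.85 pos [ 0.5441 -0.0655  0.2565] delta tool mm [ 1.5 -0.1  0.5] turn deg [ 0.01 -0.24 -0.03] F [-8.3  0.3  5.8] along -8.3 open 0.0001
```

```bash
python3 -m creep '[{"tx":-0.001,"ty":0,"tz":0,"ax":0,"ay":0,"az":0,"jaw":0}]'
python3 -m creep '[{"tx":-0.0005,"ty":0,"tz":0,"ax":0,"ay":0,"az":0,"jaw":0},{"tx":0,"ty":0,"tz":0,"ax":0,"ay":0,"az":0,"jaw":0}]'
```

```text
time_s: 3.95
tcp_pos: [0.5446, -0.0655, 0.2565]
eef_rot: [[-0.996, 0.085, -0.007], [0.085, 0.996, 0.001], [0.007, 0.0, -1.0]]
force: [-9.7, 0.8, 9.0]
opening: 0.0003
gripper_force: 5.2
time_s: 4.15
tcp_pos: [0.5447, -0.0656, 0.2565]
eef_rot: [[-0.996, 0.085, -0.008], [0.085, 0.996, 0.001], [0.008, 0.0, -1.0]]
force: [-11.2, 0.2, 7.6]
opening: 0.0001
gripper_force: 5.0
```

```bash
python3 -m creep '[{"tx":0.012,"ty":0,"tz":0,"ax":0,"ay":0,"az":0,"jaw":0},{"tx":0.003,"ty":0,"tz":-0.03,"ax":0,"ay":0,"az":0,"jaw":0},{"tx":0,"ty":0,"tz":-0.04,"ax":0,"ay":0,"az":0,"jaw":0},{"tx":0,"ty":0,"tz":-0.03,"ax":0,"ay":0,"az":0,"jaw":1},{"tx":0,"ty":0.03,"tz":0,"ax":0,"ay":0,"az":0,"jaw":1}]'
python3 -m creep '[{"tx":-0.01,"ty":0.03,"tz":0,"ax":0,"ay":0,"az":0,"jaw":1},{"tx":-0.01,"ty":0.02,"tz":0,"ax":0,"ay":0,"az":0,"jaw":1},{"tx":0,"ty":0,"tz":0,"ax":0,"ay":0,"az":0,"jaw":1},{"tx":0,"ty":0,"tz":0,"ax":0,"ay":0,"az":0,"jaw":1}]'
python3 -c "
from h import *
to([.5657,.020,.248])"
```

```text
time_s: 4.65
tcp_pos: [0.5364, -0.0368, 0.3631]
eef_rot: [[-0.996, 0.089, 0.014], [0.089, 0.996, -0.004], [-0.014, -0.003, -1.0]]
force: [0.4, 0.7, 0.3]
opening: 0.0283
gripper_force: 0.0
time_s: 5.05
tcp_pos: [0.5581, 0.0137, 0.3566]
eef_rot: [[-0.996, 0.084, 0.001], [0.084, 0.996, -0.001], [-0.001, -0.0, -1.0]]
force: [0.4, 0.2, 0.1]
opening: 0.0845
gripper_force: 0.0
t 5.05 pos [0.5581 0.0137 0.3566] delta tool mm [ -6.9   7.  108.6] turn deg [-0.03  0.04  0.02] F [0.4 0.2 0.1] along 0.3 open 0.0845
```

```bash
python3 -m creep '[{"tx":-0.007,"ty":0.007,"tz":0.03,"ax":0,"ay":0,"az":0,"jaw":1},{"tx":0,"ty":0,"tz":0.03,"ax":0,"ay":0,"az":0,"jaw":1},{"tx":0,"ty":0,"tz":0.025,"ax":0,"ay":0,"az":0,"jaw":1},{"tx":0,"ty":0,"tz":0.015,"ax":0,"ay":0,"az":0,"jaw":1},{"tx":0,"ty":0,"tz":0.0085,"ax":0,"ay":0,"az":0,"jaw":1}]'
python3 -m creep '[{"tx":0,"ty":0,"tz":0,"ax":0,"ay":0,"az":0,"jaw":1},{"tx":0,"ty":0,"tz":0,"ax":0,"ay":0,"az":0,"jaw":0.4},{"tx":0,"ty":0,"tz":0,"ax":0,"ay":0,"az":0,"jaw":0.4},{"tx":0,"ty":0,"tz":0,"ax":0,"ay":0,"az":0,"jaw":0.4},{"tx":0,"ty":0,"tz":0,"ax":0,"ay":0,"az":0,"jaw":0.4}]'
python3 -m creep '[{"tx":0,"ty":0,"tz":0,"ax":0,"ay":0,"az":0,"jaw":0.3},{"tx":0,"ty":0,"tz":0,"ax":0,"ay":0,"az":0,"jaw":0.3},{"tx":0,"ty":0,"tz":0,"ax":0,"ay":0,"az":0,"jaw":0.3},{"tx":0,"ty":0,"tz":0,"ax":0,"ay":0,"az":0,"jaw":0.3}]'
python3 -c "
from h import *
to([.5657,.020,.248])"
```

```text
time_s: 5.55
tcp_pos: [0.5649, 0.0191, 0.2465]
eef_rot: [[-0.996, 0.087, -0.002], [0.087, 0.996, 0.0], [0.002, -0.0, -1.0]]
force: [0.7, -0.2, 0.6]
opening: 0.0853
gripper_force: 0.0
time_s: 6.05
tcp_pos: [0.5666, 0.0199, 0.2497]
eef_rot: [[-0.996, 0.085, 0.003], [0.085, 0.996, -0.0], [-0.003, 0.0, -1.0]]
force: [2.0, -0.6, 10.7]
opening: 0.0391
gripper_force: 63.3
time_s: 6.45
tcp_pos: [0.5667, 0.0199, 0.2498]
eef_rot: [[-0.996, 0.085, 0.003], [0.085, 0.996, -0.0], [-0.003, 0.0, -1.0]]
force: [1.3, 0.2, 6.2]
opening: 0.0393
gripper_force: 62.4
t 6.45 pos [0.5667 0.0199 0.2498] delta tool mm [1.  0.1 1.8] turn deg [ 0.    0.17 -0.04] F [1.3 0.2 6.2] along 1.2 open 0.0393
```

```bash
python3 -m creep '[{"tx":0,"ty":0,"tz":-0.01,"ax":0,"ay":0,"az":0,"jaw":0.3},{"tx":0,"ty":0,"tz":-0.025,"ax":0,"ay":0,"az":0,"jaw":0.3},{"tx":0,"ty":0,"tz":-0.03,"ax":0,"ay":0,"az":0,"jaw":0.3},{"tx":0.006,"ty":-0.015,"tz":-0.01,"ax":0,"ay":0,"az":0,"jaw":0.3},{"tx":0.01,"ty":-0.024,"tz":0,"ax":0,"ay":0,"az":0,"jaw":0.3}]'
python3 -m creep '[{"tx":0.01,"ty":-0.024,"tz":0,"ax":0,"ay":0,"az":0,"jaw":0.3},{"tx":0.006,"ty":-0.02,"tz":0,"ax":0,"ay":0,"az":0,"jaw":0.3},{"tx":0,"ty":0,"tz":0,"ax":0,"ay":0,"az":0,"jaw":0.3},{"tx":0,"ty":0,"tz":0,"ax":0,"ay":0,"az":0,"jaw":0.3}]'
python3 -c "
from h import *
to([.5268,-.0637,.249])
a=cams.capture('side')[:,:,::-1];b=cams.capture('wrist')[:,:,::-1];d=cams.capture('scene')[:,:,::-1]
cv2.imwrite('pics/s2.png',np.vstack([np.hstack([cv2.resize(a[140:290,250:410],(400,375)),cv2.resize(d[120:270,230:390],(400,375))]),np.zeros((1,800,3),np.uint8)]));cv2.imwrite('pics/w2.png',b)"
```

```text
time_s: 6.95
tcp_pos: [0.5469, -0.0179, 0.3253]
eef_rot: [[-0.997, 0.083, 0.004], [0.083, 0.997, -0.001], [-0.004, -0.001, -1.0]]
force: [-0.5, -0.6, -2.6]
opening: 0.0391
gripper_force: 61.7
time_s: 7.35
tcp_pos: [0.5258, -0.0608, 0.3223]
eef_rot: [[-0.996, 0.087, -0.002], [0.087, 0.996, 0.001], [0.002, 0.001, -1.0]]
force: [-0.1, -0.4, -2.7]
opening: 0.0392
gripper_force: 61.7
t 7.35 pos [ 0.5258 -0.0608  0.3223] delta tool mm [-1.3 -2.9 73.3] turn deg [ 0.03 -0.1  -0.15] F [-0.1 -0.4 -2.7] along -0.1 open 0.0392
```

View pics/w2.png

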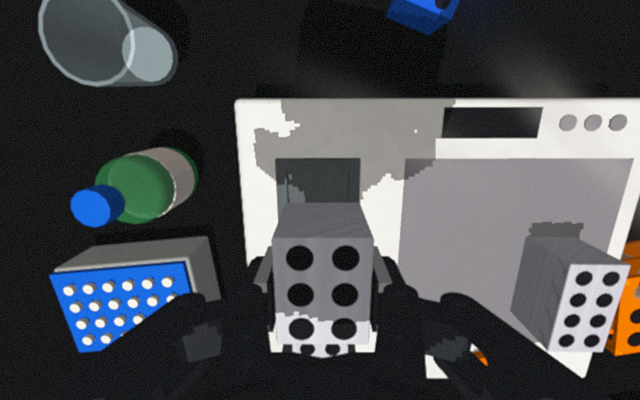

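View pics/s2.png

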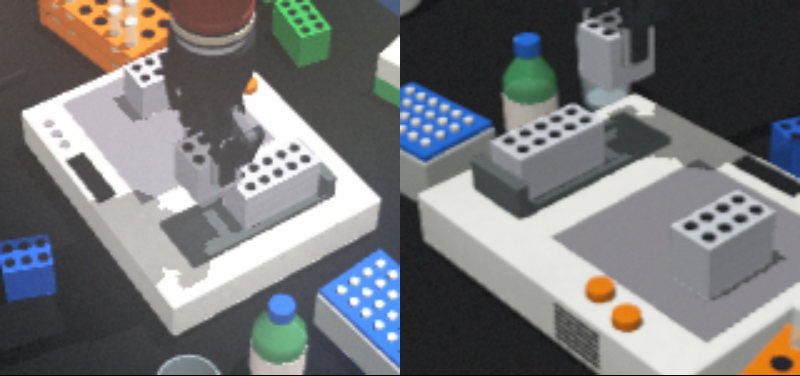

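The wrist view shows block_50 held straight, with well columns at x≈299 and 346 and rows at y≈258, 294 and 328. The bed's near end spans x 276–361 at row ~160. The scene half shows block_90 seated at the stop. I'll compute the offset.

```bash
python3 -c "
from h import *
c=cam('wrist');W=ray(c,[(299,258),(346,258),(299,294),(346,294),(301,328),(346,328)],.1805);m=W.mean(0);s=arm.read_state()
print('held',m.round(4),'rel tool',(s['eef_rot'].T@(m-s['tcp_pos'])*1000).round(1))
L=ray(c,[(276,160),(361,160)],.067);print(L.round(4));q=L.mean(0)
x=(np.array([.5268,-.0637,0])-q);print('bed line y at .5268:',q[1]+(0.5268-q[0])*U[1]/U[0], 'near outer lip edge to rear along U', (np.array([.5557,-.0665,0])-q)@U)
# 90 block wells in scene
g=cv2.cvtColor(cams.capture('scene'),cv2.COLOR_RGB2GRAY);k=cam('scene');x0,y0=258,154
n,l,st,ce=cv2.connectedComponentsWithStats(((g[y0:190,x0:315]<90)*255).astype(np.uint8))
W=ray(k,ce[1:]+[x0,y0],.108)[:,:2];print([(int(a),*w.round(3).tolist()) for a,w in zip(st[1:,4],W) if 2<a<12])
to([.5268,-.0637,.249])"
```

```text
held [ 0.5251 -0.0598  0.1805] rel tool [  1.4  -0.3 142.3]
[[ 0.485  -0.0901  0.067 ]
 [ 0.4902 -0.0289  0.067 ]]
bed line y at .5268: -0.06286062954050091 near outer lip edge to rear along U 0.06843274318035164
[(6, 0.567, -0.076), (6, 0.584, -0.077), (7, 0.568, -0.059), (8, 0.601, -0.079), (8, 0.585, -0.06), (6, 0.616, -0.081), (8, 0.602, -0.061), (6, 0.632, -0.082), (7, 0.618, -0.062), (9, 0.583, -0.018), (8, 0.635, -0.064), (7, 0.602, -0.002), (11, 0.614, 0.008)]
t 7.55 pos [ 0.5268 -0.0596  0.3229] delta tool mm [-0.4 -4.1 73.9] turn deg [ 0.01 -0.03 -0.  ] F [ 0.1  0.3 -1.9] along 0.1 open 0.0396
```

```bash
python3 -m creep '[{"tx":-0.0005,"ty":-0.0034,"tz":0.015,"ax":0,"ay":0,"az":0,"jaw":0.3},{"tx":0,"ty":0,"tz":0.02,"ax":0,"ay":0,"az":0,"jaw":0.3},{"tx":0,"ty":0,"tz":0.015,"ax":0,"ay":0,"az":0,"jaw":0.3},{"tx":0,"ty":0,"tz":0.01,"ax":0,"ay":0,"az":0,"jaw":0.3},{"tx":0,"ty":0,"tz":0,"ax":0,"ay":0,"az":0,"jaw":0.3}]'
python3 -m creep '[{"tx":0,"ty":0,"tz":0,"ax":0,"ay":0,"az":0,"jaw":0.3}]'
python3 -c "
from h import *
to([.5272,-.063,.2498])"
```

```text
time_s: 8.05
tcp_pos: [0.5259, -0.0631, 0.2606]
eef_rot: [[-0.996, 0.085, -0.005], [0.085, 0.996, 0.001], [0.005, 0.001, -1.0]]
force: [-0.3, 0.6, -1.3]
opening: 0.0392
gripper_force: 61.7
time_s: 8.15
tcp_pos: [0.5271, -0.0635, 0.263]
eef_rot: [[-0.996, 0.085, -0.0], [0.085, 0.996, 0.0], [0.0, 0.0, -1.0]]
force: [0.3, -0.6, -1.1]
opening: 0.0391
gripper_force: 61.7
t 8.15 pos [ 0.5271 -0.0635  0.263 ] delta tool mm [-0.1  0.5 13.2] turn deg [ 0.   -0.02 -0.04] F [ 0.3 -0.6 -1.1] along 0.3 open 0.0391
```

```bash
python3 -m creep '[{"tx":0,"ty":0.0005,"tz":0.004,"ax":0,"ay":0,"az":0,"jaw":0.3},{"tx":0,"ty":0,"tz":0.003,"ax":0,"ay":0,"az":0,"jaw":0.3},{"tx":0,"ty":0,"tz":0.002,"ax":0,"ay":0,"az":0,"jaw":0.3},{"tx":0,"ty":0,"tz":0.001,"ax":0,"ay":0,"az":0,"jaw":0.3},{"tx":0,"ty":0,"tz":0,"ax":0,"ay":0,"az":0,"jaw":0.3}]'
python3 -m creep '[{"tx":0,"ty":0,"tz":0.001,"ax":0,"ay":0,"az":0,"jaw":0.3},{"tx":0,"ty":0,"tz":0.001,"ax":0,"ay":0,"az":0,"jaw":0.3},{"tx":0,"ty":0,"tz":0,"ax":0,"ay":0,"az":0,"jaw":0.3}]'
python3 -c "
from h import *
to([.5272,-.063,.2498])"
```

```text
time_s: 8.65
tcp_pos: [0.5269, -0.063, 0.2531]
eef_rot: [[-0.996, 0.085, -0.0], [0.085, 0.996, 0.0], [0.0, 0.0, -1.0]]
force: [-0.0, -0.0, -1.5]
opening: 0.0391
gripper_force: 61.7
time_s: 8.95
tcp_pos: [0.527, -0.063, 0.2511]
eef_rot: [[-0.996, 0.085, -0.0], [0.085, 0.996, 0.0], [0.0, 0.0, -1.0]]
force: [-0.3, 0.5, -2.1]
opening: 0.0392
gripper_force: 61.7
t 8.95 pos [ 0.527  -0.063   0.2511] delta tool mm [-0.2  0.   1.3] turn deg [ 0.   -0.01 -0.05] F [-0.3  0.5 -2.1] along -0.3 open 0.0392
```

```bash
python3 -m creep '[{"tx":0,"ty":0,"tz":0.001,"ax":0,"ay":0,"az":0,"jaw":0.3},{"tx":0,"ty":0,"tz":0.0005,"ax":0,"ay":0,"az":0,"jaw":0.3},{"tx":0,"ty":0,"tz":0,"ax":0,"ay":0,"az":0,"jaw":0.3}]'
```

```text
time_s: 9.25
tcp_pos: [0.5271, -0.063, 0.2498]
eef_rot: [[-0.996, 0.085, 0.0], [0.085, 0.996, -0.0], [-0.0, -0.0, -1.0]]
force: [0.4, -0.2, -0.8]
opening: 0.0394
gripper_force: 61.9
```

Essentially on the floor, since weight is now coming off the wrist. I release and rise.

```bash
python3 -m creep '[{"tx":0,"ty":0,"tz":0.0005,"ax":0,"ay":0,"az":0,"jaw":0.3},{"tx":0,"ty":0,"tz":0,"ax":0,"ay":0,"az":0,"jaw":0.8},{"tx":0,"ty":0,"tz":0,"ax":0,"ay":0,"az":0,"jaw":0.8},{"tx":0,"ty":0,"tz":0,"ax":0,"ay":0,"az":0,"jaw":0.8},{"tx":0,"ty":0,"tz":0,"ax":0,"ay":0,"az":0,"jaw":0.8}]'
python3 -m creep '[{"tx":0,"ty":0,"tz":-0.02,"ax":0,"ay":0,"az":0,"jaw":0.8},{"tx":0,"ty":0,"tz":-0.04,"ax":0,"ay":0,"az":0,"jaw":0.8},{"tx":0,"ty":0,"tz":-0.03,"ax":0,"ay":0,"az":0,"jaw":0},{"tx":0.025,"ty":0,"tz":0,"ax":0,"ay":0,"az":0,"jaw":0},{"tx":0.026,"ty":0,"tz":0,"ax":0,"ay":0,"az":0,"jaw":0}]'
python3 -m creep '[{"tx":0,"ty":0,"tz":0,"ax":0,"ay":0,"az":0,"jaw":0},{"tx":0,"ty":0,"tz":0,"ax":0,"ay":0,"az":0,"jaw":0}]'
python3 -c "
from h import *
to([.4735,-.0587,.2565])
a=cams.capture('side')[:,:,::-1];b=cams.capture('wrist')[:,:,::-1];d=cams.capture('scene')[:,:,::-1]
cv2.imwrite('pics/s3.png',np.hstack([cv2.resize(a[140:290,250:410],(400,375)),cv2.resize(d[120:270,230:390],(400,375))]))"
```

```text
time_s: 9.75
tcp_pos: [0.5271, -0.0631, 0.2492]
eef_rot: [[-0.996, 0.085, 0.0], [0.085, 0.996, -0.0], [-0.0, -0.0, -1.0]]
force: [0.0, -0.3, 0.1]
opening: 0.0686
gripper_force: 0.0
time_s: 10.25
tcp_pos: [0.4767, -0.0589, 0.3412]
eef_rot: [[-0.996, 0.085, 0.004], [0.085, 0.996, -0.001], [-0.004, -0.001, -1.0]]
force: [-0.9, 0.2, 0.0]
opening: 0.0248
gripper_force: 0.0
time_s: 10.45
tcp_pos: [0.476, -0.0586, 0.3393]
eef_rot: [[-0.996, 0.086, 0.001], [0.086, 0.996, -0.0], [-0.001, -0.0, -1.0]]
force: [1.4, 0.2, 0.1]
opening: -0.0002
gripper_force: 0.0
t 10.45 pos [ 0.476  -0.0586  0.3393] delta tool mm [ 2.5 -0.3 82.8] turn deg [-0.    0.05 -0.06] F [1.4 0.2 0.1] along 1.3 open -0.0002
```

View pics/s3.png

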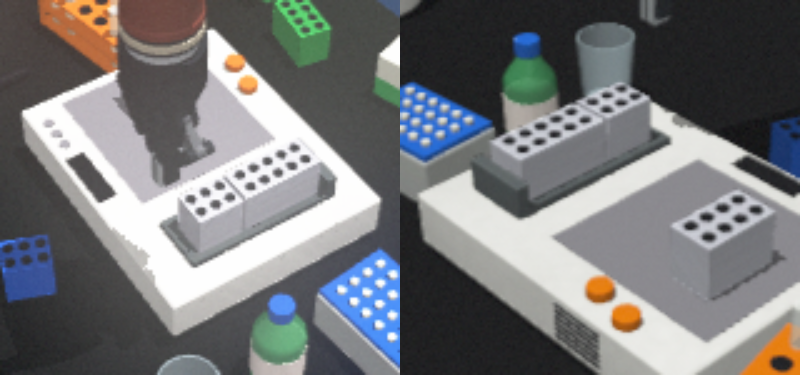

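block_50 sits between the rails with a thin gap to block_90, at left half (235,195) and right half (605,125). Next I lower behind it and press.

```bash
python3 -m creep '[{"tx":0.002,"ty":0,"tz":0.03,"ax":0,"ay":0,"az":0,"jaw":0},{"tx":0,"ty":0,"tz":0.03,"ax":0,"ay":0,"az":0,"jaw":0},{"tx":0,"ty":0,"tz":0.02,"ax":0,"ay":0,"az":0,"jaw":0},{"tx":0,"ty":0,"tz":0.004,"ax":0,"ay":0,"az":0,"jaw":0},{"tx":0,"ty":0,"tz":0,"ax":0,"ay":0,"az":0,"jaw":0}]'
python3 -m creep '[{"tx":-0.005,"ty":0,"tz":0,"ax":0,"ay":0,"az":0,"jaw":0},{"tx":-0.004,"ty":0,"tz":0,"ax":0,"ay":0,"az":0,"jaw":0},{"tx":-0.003,"ty":0,"tz":0,"ax":0,"ay":0,"az":0,"jaw":0},{"tx":-0.002,"ty":0,"tz":0,"ax":0,"ay":0,"az":0,"jaw":0}]'
python3 -m creep '[{"tx":-0.002,"ty":0,"tz":0,"ax":0,"ay":0,"az":0,"jaw":0},{"tx":-0.001,"ty":0,"tz":0,"ax":0,"ay":0,"az":0,"jaw":0}]'
python3 -c "
from h import *
to([.4949,-.0613,.2565])"
```

```text
time_s: 11.1
tcp_pos: [0.4744, -0.0585, 0.2545]
eef_rot: [[-0.996, 0.085, -0.002], [0.085, 0.996, 0.0], [0.002, 0.0, -1.0]]
force: [0.4, -1.1, 0.3]
opening: -0.0002
gripper_force: 0.0
time_s: 11.5
tcp_pos: [0.489, -0.0599, 0.2562]
eef_rot: [[-0.996, 0.085, 0.002], [0.085, 0.996, -0.001], [-0.002, -0.0, -1.0]]
force: [-0.7, 0.3, 0.0]
opening: 0.0001
gripper_force: 0.0
time_s: 11.7
tcp_pos: [0.4909, -0.0599, 0.2552]
eef_rot: [[-0.996, 0.085, -0.002], [0.085, 0.996, 0.0], [0.002, 0.0, -1.0]]
force: [-2.4, -0.0, 1.6]
opening: 0.0003
gripper_force: 1.2
t 11.7 pos [ 0.4909 -0.0599  0.2552] delta tool mm [-4.1 -1.  -1.3] turn deg [ 0.   -0.1  -0.04] F [-2.4 -0.   1.6] along -2.4 open 0.0003
```

```bash
python3 -m creep '[{"tx":-0.001,"ty":0,"tz":0,"ax":0,"ay":0,"az":0,"jaw":0},{"tx":-0.001,"ty":0,"tz":0,"ax":0,"ay":0,"az":0,"jaw":0},{"tx":-0.001,"ty":0,"tz":0,"ax":0,"ay":0,"az":0,"jaw":0}]'
python3 -m creep '[{"tx":-0.001,"ty":0,"tz":0,"ax":0,"ay":0,"az":0,"jaw":0}]'
python3 -m creep '[{"tx":-0.0005,"ty":0,"tz":0,"ax":0,"ay":0,"az":0,"jaw":0},{"tx":0,"ty":0,"tz":0,"ax":0,"ay":0,"az":0,"jaw":0}]'
```

```text
time_s: 12.0
tcp_pos: [0.4939, -0.0602, 0.255]
eef_rot: [[-0.996, 0.085, -0.001], [0.085, 0.996, 0.0], [0.001, 0.0, -1.0]]
force: [-4.6, 1.2, 3.5]
opening: 0.0005
gripper_force: 2.4
time_s: 12.1
tcp_pos: [0.4943, -0.0602, 0.255]
eef_rot: [[-0.996, 0.085, -0.004], [0.085, 0.996, 0.0], [0.004, 0.0, -1.0]]
force: [-7.5, 0.4, 6.1]
opening: 0.0002
gripper_force: 3.9
time_s: 12.3
tcp_pos: [0.4945, -0.0602, 0.255]
eef_rot: [[-0.996, 0.085, -0.005], [0.085, 0.996, 0.001], [0.005, 0.0, -1.0]]
force: [-7.9, -0.4, 6.4]
opening: -0.0001
gripper_force: 3.8
```

```bash
python3 -m creep '[{"tx":-0.001,"ty":0,"tz":0,"ax":0,"ay":0,"az":0,"jaw":0},{"tx":0,"ty":0,"tz":0,"ax":0,"ay":0,"az":0,"jaw":0}]'
python3 -m creep '[{"tx":-0.001,"ty":0,"tz":0,"ax":0,"ay":0,"az":0,"jaw":0},{"tx":0,"ty":0,"tz":0,"ax":0,"ay":0,"az":0,"jaw":0}]'
```

```text
time_s: 12.5
tcp_pos: [0.4949, -0.0602, 0.2548]
eef_rot: [[-0.996, 0.085, -0.008], [0.085, 0.996, 0.001], [0.008, 0.0, -1.0]]
force: [-9.3, 0.1, 8.2]
opening: 0.0002
gripper_force: 4.9
time_s: 12.7
tcp_pos: [0.4953, -0.0602, 0.2546]
eef_rot: [[-0.996, 0.085, -0.01], [0.085, 0.996, 0.001], [0.01, 0.0, -1.0]]
force: [-12.7, 0.6, 9.6]
opening: -0.0001
gripper_force: 6.1
```

```bash
python3 -m creep '[{"tx":-0.0008,"ty":0,"tz":0,"ax":0,"ay":0,"az":0,"jaw":0},{"tx":0,"ty":0,"tz":0,"ax":0,"ay":0,"az":0,"jaw":0},{"tx":0,"ty":0,"tz":0,"ax":0,"ay":0,"az":0,"jaw":0},{"tx":0,"ty":0,"tz":0,"ax":0,"ay":0,"az":0,"jaw":0}]'
python3 -m creep '[{"tx":0,"ty":0,"tz":0,"ax":0,"ay":0,"az":0,"jaw":0},{"tx":0,"ty":0,"tz":0,"ax":0,"ay":0,"az":0,"jaw":0},{"tx":0,"ty":0,"tz":0,"ax":0,"ay":0,"az":0,"jaw":0},{"tx":0,"ty":0,"tz":0,"ax":0,"ay":0,"az":0,"jaw":0}]'
python3 -m creep '[{"tx":0.004,"ty":0,"tz":0,"ax":0,"ay":0,"az":0,"jaw":0},{"tx":0.008,"ty":0,"tz":0,"ax":0,"ay":0,"az":0,"jaw":0},{"tx":0.01,"ty":0,"tz":-0.01,"ax":0,"ay":0,"az":0,"jaw":0},{"tx":0,"ty":0,"tz":-0.04,"ax":0,"ay":0,"az":0,"jaw":0},{"tx":0,"ty":0,"tz":-0.04,"ax":0,"ay":0,"az":0,"jaw":0}]'
python3 -m creep '[{"tx":0,"ty":0,"tz":-0.02,"ax":0,"ay":0,"az":0,"jaw":0},{"tx":0,"ty":0,"tz":0,"ax":0,"ay":0,"az":0,"jaw":0}]'
python3 -c "
from h import *
a=cams.capture('side')[:,:,::-1];d=cams.capture('scene')[:,:,::-1]
cv2.imwrite('pics/s4.png',np.hstack([cv2.resize(a[180:255,310:390],(400,375),interpolation=2),cv2.resize(d[140:215,250:330],(400,375),interpolation=2)]))"
```

```text
time_s: 13.1
tcp_pos: [0.4956, -0.0603, 0.2545]
eef_rot: [[-0.996, 0.085, -0.012], [0.085, 0.996, 0.001], [0.012, 0.0, -1.0]]
force: [-13.2, 0.4, 10.8]
opening: 0.0001
gripper_force: 6.9
time_s: 13.5
tcp_pos: [0.4956, -0.0602, 0.2545]
eef_rot: [[-0.996, 0.085, -0.012], [0.085, 0.996, 0.001], [0.012, 0.0, -1.0]]
force: [-13.7, 0.5, 11.3]
opening: 0.0002
gripper_force: 6.9
time_s: 14.0
tcp_pos: [0.4757, -0.0585, 0.345]
eef_rot: [[-0.996, 0.086, -0.001], [0.086, 0.996, 0.001], [0.001, 0.001, -1.0]]
force: [1.4, -0.5, -0.1]
opening: 0.0003
gripper_force: 0.0
time_s: 14.2
tcp_pos: [0.4782, -0.0591, 0.3698]
eef_rot: [[-0.996, 0.085, 0.011], [0.085, 0.996, -0.003], [-0.011, -0.002, -1.0]]
force: [1.0, -0.5, -0.2]
opening: -0.0001
gripper_force: 0.0
```

View pics/s4.png

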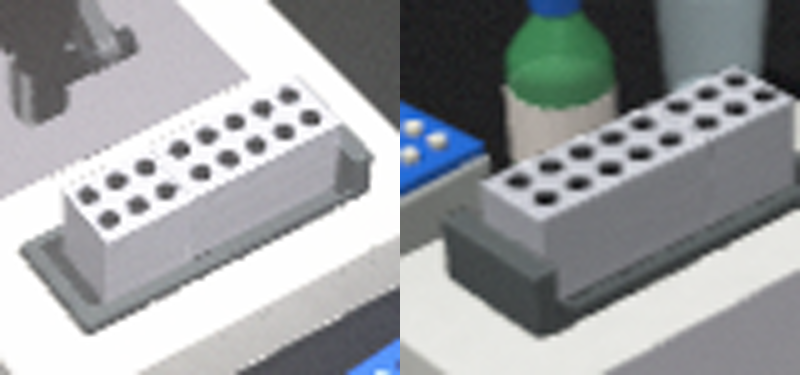

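The two blocks are now one flush row against the stop, with the seam barely visible at left half (190,240). There is no gap at the stop, and the robot is clear.

```bash
python3 -c "
from bench import arm
print(arm.finish_job())"
```

```text
the job is handed in; nothing more can be done
None
```

Job handed in: block_90 (already in the bed) is against the end stop and block_50 was pressed flush behind it at about 13–14 N for over 0.5 s. block_70 and everything else were left untouched, and the clock stood at about 14 s.

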